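# Clamp a litho stone in its drawing jig

### The arm

A 6-joint arm with a two-finger parallel gripper is mounted at the origin on the work surface. World frame = base frame: x ahead of the robot, y to its left, z up, the work surface at z = 0. Lengths are in m, angles in degrees, forces in N, time in s.
With the tool pointing down it reaches from about 0.4 to 0.825 m from the base axis. Payload 7 kg.
Tool frame: the origin (TCP) lies midway between the tips of the shut fingers; the grasp point (between the pads) lies 19 mm behind it; z points along the fingers, y is the line along which they close (so a half turn about z gives the same grasp; the last joint's range is limited). The gripper opens to 88 mm and grips with 3 to 60 N. Pads are 19 mm wide; open, the fingers measure 130 mm over their backs; the gripper's body (78 mm by 193 mm) begins 47 mm behind the grasp point.
Start: joints at [-49.211, 20.546, 0.682, 0, -70.136, -16.507], TCP at [0.278, -0.615, 0.227] pointing down, gripper open.
Joint ranges: [-176.03, 176.03], [-82.01, 121.73], [-58.28, 71.71], [-173.87, 95.51], [-174.79, -0.11], [-173.66, 173.66]. Speed limits (degrees/s): [136.94, 136.94, 172.46, 180, 180, 180].

### API

Orientations are given as [roll, pitch, yaw] about the fixed x, y, z axes, in that order (R = Rz(yaw) Ry(pitch) Rx(roll)).
In Python, from plant import telemetry, viewer, workorder gives the robot as it stands. The module is installed in compiled form; this text tells all that it offers.
- The arm moves only by the tool carry_out, never from a script. Its argument "rows" is a list of rows, each a list of 6 numbers: the shift along the tool's x, y, z in m, then the turn, a rotation vector about the tool's x, y, z in rad. In form: [[tx, ty, tz, ax, ay, az], ...]. A call has 1 to 8 rows; each row is the pose to reach, as a shift and turn from the pose commanded when the call began, along the tool's axes at that moment; what a row does not reach only later rows make up. A row lasts 1/8 s, in which the tool goes at most 62.5 mm and 10.7 degrees, less where a joint would pass 70% of its speed; a pose out of reach is approached as far as the arm can. A call with a gripper value outside its range is refused whole. "grip" is the gripper's target within -1 to 1 (fully open at 1, half-way at 0, shut at -1), set as the call begins (left out, the last holds). The fingers move at their own pace and stop on an object; the grip force is fixed at half the most. Time passes only in rows, so rows that repeat a pose let the fingers close. It gives the time, the measured TCP pose, the force, the opening and the grip force at its end, in the units of the state.
- telemetry.get_obs(): the state, without advancing time (a new reading comes with each control period).
- viewer.snapshot(name): name is "side" or "top"; returns the picture (400x640x3 uint8, red, green, blue); there is no depth.
- viewer.camera_info(name): a dict with "intrinsics" (3x3 intrinsics, pixels), "extrinsics" (4x4, takes a point from camera to world coordinates). Camera axes: x right, y down, z forward; pixel columns grow to the right and rows downward; lengths in m; the calibration is good to about 2 mm. A picture is of the moment at which its call begins. camera_info takes no time and is no camera call.
- workorder.close_job(): hands the job in; it is judged then, once.
The state is a dict: "clock": time; "joint_pos": joint angles; "qvel": joint speeds; "tau": joint torques, N m; "tool_pos": TCP position; "orientation": TCP orientation; "force": force on the tool from outside, world axes, zero at the start; "moment": the same for the moment, N m; "opening": finger opening in m; "gripper_force": force on a finger pad.
Only numpy, scipy, OpenCV 4.12 (cv2) and the standard library are available. Lean on these libraries where they do the work, as an engineer would, in place of code of your own. Each camera call takes 0.05 s, during which the arm holds its last target. There are 200 camera calls.

### The job

Slide the litho stone along the jig with your fingertips until it rests fully against the blue back stop, then push the red-knobbed clamp lever away, past its first detent and all the way to its second stop, so that it stays there. Only push: do not lift the stone, keep the lever at rest until the stone is home, leave the tin, bottle, palette knife and crayon box where they are, and finish clear of everything.

Things in the scene. Friction and masses are not known exactly. Their poses are not given: they have to be found in the camera images.
- jig: Grey jig bolted to the bench. Origin on the bench; x = push direction (away from the robot), y left, z up. All mm in this frame: plate x -150..120, y -75..75, top z 12. Steel side rails x -140..75, inner faces y -52 and +52, tops z 24.
- stop_face (a point): Middle of the top front edge of the blue back stop, at jig (85, 0, 34) mm; the stop's face is the plane jig x = 85 and runs y -64..64.
- bar (a point): Middle of the top of the steel hold-down bar that spans the jig over the stone: jig x 53..73, y -73..73, top z 58, underside z 45 while the lever is at rest; the lever lowers it 8 mm onto the stone. Its two guide posts (jig x 63, y -66 and +66) reach z 68.
- pivot (a point): Lever pivot, at jig (0, 125, 35) mm, axis along jig y, in a blue housing (x -75..75, y 103..147, top z 40). Beside the rod, at jig y 137..143, stands a steel quadrant arc (top z 88) with white, yellow and green marks for rest, first detent and second stop.
- stone_center (a point): Centre (half-way up) of the loose cream limestone slab with a black ink drawing, 130 (x) x 100 (y) x 25 mm high, 0.6 to 1 kg, flat on the jig's plate between the rails, 2 mm play each side. Its near edge is free; it starts 40 to 60 mm short of the stop. Home, its centre is at jig x = 20 mm. Pushing takes 3 to 12 N.
- lever_knob (a point): Centre of the red ball knob (28 mm diameter) on the clamp lever, a 12 mm steel rod 105 mm long from pivot to knob centre, swinging in the jig's x-z plane. Knob in jig mm: at rest x -59, z 122 (leans 0.6 rad to -x); first detent x 0, z 140 (upright); second stop x +59, z 122.
- lever (a joint): Clamp lever angle, rad: 0 at rest (leaning to jig -x), 0.6 in the first detent, 1.2 at the hard second stop. Detent cam: a level push on the knob needs up to 12 N to leave rest (3 N along its arc) and 3 N to leave the first detent; let go between about 0.35 and 0.85 it clicks back to 0.6, near 0.9 it may hang, beyond about 0.97 it snaps on to 1.2 and stays.
- tin: Dark ink tin, 72 mm diameter, 50 mm high, standing to the right of the jig; origin at the centre of its underside. Leave it alone.
- bottle: Amber bottle, 54 mm diameter, 120 mm high, standing to the right of the jig; origin at the centre of its underside. Leave it alone.
- knife: Broad palette knife with a wooden handle, 190 mm long, blade 65 mm wide, lying beyond the jig, along its own x; origin at its middle, on the bench. Leave it alone.
- crayons: Small cardboard crayon box, 70 x 45 x 18 mm, lying to the left of the lever; origin at the centre of its underside. Leave it alone.
There are look-alikes about, which are no part of the job. Leave any green or yellow look-alike of the part that bears stone_center alone.

How it is judged:
By the outcome, as a careful person would: the job done as asked, in the order asked, and still so for the second after the job is handed in, with the robot touching nothing.
It also fails if it takes over 53 s, if anything falls off the work surface, if the arm or the gripper's body presses on something with over 40 N, if the wrist force passes 120 N, or if a joint passes its speed limit or range.

## Working session

There is one attempt and no reset: what is moved stays moved. The work goes in short steps, Python scripts to look and compute and a tool call to move; the robot and the scene stay as the last step left them, time stands still between calls to the robot, and variables do not carry over. Pictures are saved under pics/ and viewed, at most 10 in all, crops included, and the job is handed in when it is done.

Besides the shell and the picture viewer there is one more tool, called after "Call:" by a JSON object that holds its "name" and its "arguments". carry_out: Moves the arm, as the interface text tells. Its arguments: {"type":"object","properties":{"rows":{"type":"array"},"grip":{"type":"number"}},"required":["rows"]}

```bash
mkdir -p pics
python3 - <<'E'
from plant import telemetry, viewer
import cv2
for n in("top","side"):
    im=viewer.snapshot(n); cv2.imwrite(f"pics/{n}0.png",im[:,:,::-1]); c=viewer.camera_info(n); print(n,c["intrinsics"],c["extrinsics"])
print(telemetry.get_obs())
E
```

```text
top [[398.6268587    0.         316.51830455]
 [  0.         398.6268587  197.74097116]
 [  0.           0.           1.        ]] [[-0.02511983 -0.99178367  0.12543581  0.43637399]
 [-0.99966463  0.02571092  0.00309535 -0.08306069]
 [-0.00629499 -0.12531599 -0.99209691  1.08529373]
 [ 0.          0.          0.          1.        ]]
side [[452.11267304   0.         320.75292881]
 [  0.         452.11267304 204.08211248]
 [  0.           0.           1.        ]] [[-0.81247213 -0.26560225  0.51898409 -0.09002771]
 [-0.58249923  0.40671674 -0.70375858  0.81658594]
 [-0.02415966 -0.87409207 -0.48515912  0.69193453]
 [ 0.          0.          0.          1.        ]]
{'clock': 0.1, 'joint_pos': array([-4.92105614e+01,  2.05863964e+01,  6.41805194e-01, -1.80367106e-02,
       -7.01361606e+01, -1.65084047e+01]), 'qvel': array([ 0.00320011, -0.05296102,  0.14921098,  0.12342113,  0.04497613,
        0.04491818]), 'tau': array([-4.01343505e-04, -5.84164560e+01,  2.93749666e+01,  7.01539814e+00,
        1.00860855e-02, -4.98177781e-05]), 'tool_pos': array([ 0.27739616, -0.6149099 ,  0.22574712]), 'orientation': array([ 1.79917758e+02, -6.69035362e-03, -1.55725102e+02]), 'force': array([-0.11528483, -0.08237289, -0.19227862]), 'moment': array([0.01770981, 0.03614981, 0.01298264]), 'gripper_force': 0.0, 'opening': 0.08774916633050672}
```

View pics/top0.png

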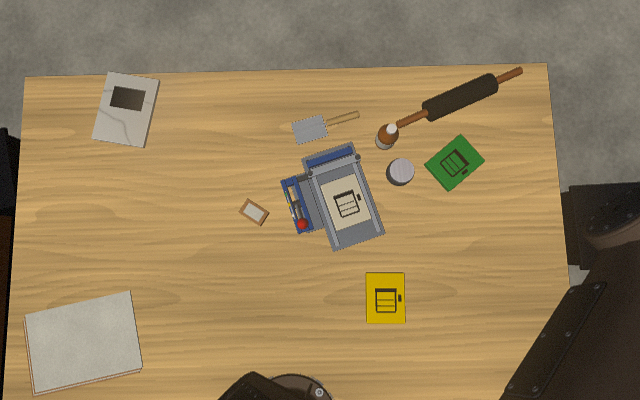

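View pics/side0.png

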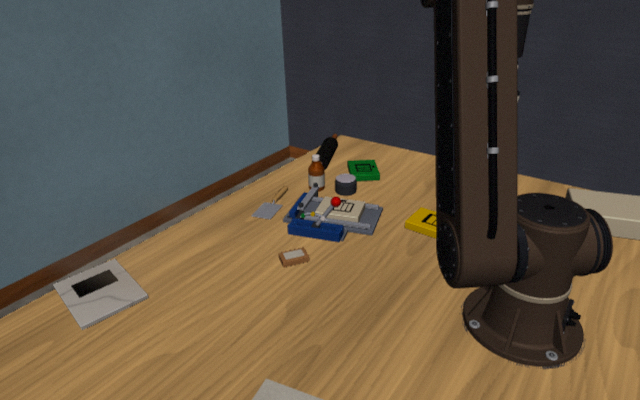

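The top view shows three slabs: cream at (346,203) in the grey jig, green at (455,163) and yellow at (386,298). The cream one between the rails fits the description. The lever's red knob is at (302,224), the crayon box at (254,212), the tin at (400,172) and the bottle at (387,136). In the side view the knob is at (336,202). I'll confirm in an enlarged crop.

Run:
```python
import cv2
im=cv2.imread("pics/top0.png")[120:260,260:420]
cv2.imwrite("pics/c1.png",cv2.resize(im,None,fx=4.25,fy=4.25,interpolation=cv2.INTER_CUBIC)[:595])
im=cv2.imread("pics/side0.png")[170:250,275:395]
cv2.imwrite("pics/c2.png",cv2.resize(im,None,fx=6,fy=6,interpolation=cv2.INTER_CUBIC))
```

```text
(no output)
```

View pics/c1.png

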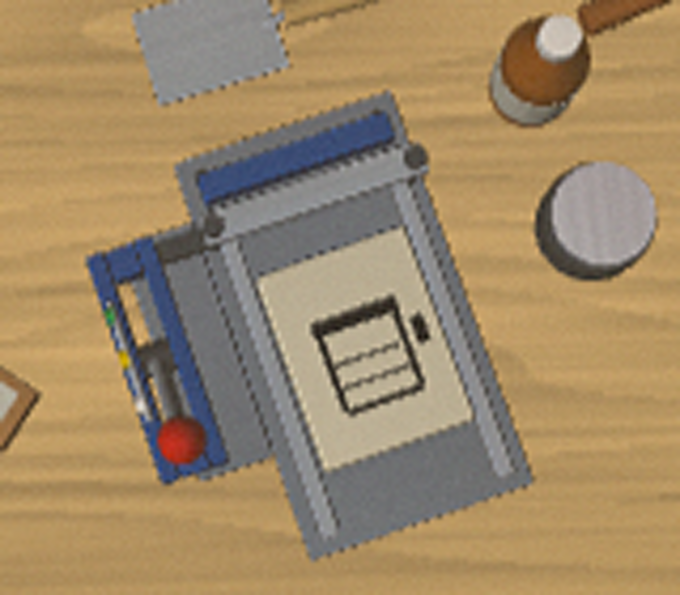

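View pics/c2.png

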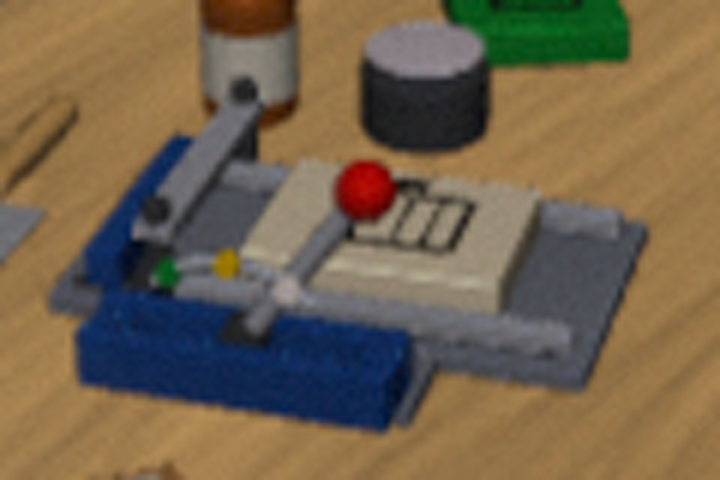

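```bash
cat > h.py <<'E'
import numpy as np
from plant import viewer
from scipy.optimize import least_squares
def proj(n,P):
    c=viewer.camera_info(n);T=np.linalg.inv(c["extrinsics"]);q=np.atleast_2d(P)@T[:3,:3].T+T[:3,3];q=q@c["intrinsics"].T
    return q[:,:2]/q[:,2:]
def ray(n,uv,z):
    c=viewer.camera_info(n);E=c["extrinsics"];d=E[:3,:3]@np.linalg.solve(c["intrinsics"],[*uv,1]);return E[:3,3]+d*(z-E[2,3])/d[2]
def crop(u,s,o): return (np.array(u)+.5)/s-.5+o
def J2W(p,P):
    P=np.atleast_2d(P)/1000;c,s=np.cos(p[2]),np.sin(p[2]);return P@np.array([[c,-s,0],[s,c,0],[0,0,1]]).T+[p[0],p[1],0]
E
python3 - <<'E'
from h import *
t=[(-150,75,12,312,560),(-150,-75,12,532,485),(120,-75,12,392,92),(120,75,12,180,165),(63,66,68,211,224),(63,-66,68,416,156),(-59,125,122,182,440)]
s=[(63,66,68,155,208),(63,-66,68,244,90),(-59,125,122,366,190),(-150,-75,12,648,228),(-150,75,12,582,385)]
t=np.array(t,float);s=np.array(s,float);tu=crop(t[:,3:],4.25,[260,120]);su=crop(s[:,3:],6,[275,170])
f=lambda p:np.r_[proj("top",J2W(p,t[:,:3]))-tu,proj("side",J2W(p,s[:,:3]))-su].ravel()
r=least_squares(f,[.45,-.15,.3],loss="soft_l1");p=r.x
print(p,np.degrees(p[2]));print(f(p).reshape(-1,2).round(1))
R=J2W((0,0,p[2]),np.eye(3)*1000)
for uv in [(326,472),(475,415),(257,277),(402,228)]:
    w=ray("top",crop(uv,4.25,[260,120]),.037);print("stone",((w-[p[0],p[1],0])@R.T*1000).round(1))
for n,uv,z in[("tin",(604,208),.05),("bottle top",(560,37),.12),("crayon corner",(40,398),.018)]:
    w=ray("top",crop(uv,4.25,[260,120]),z);print(n,((w-[p[0],p[1],0])@R.T*1000).round(1))
print(J2W(p,[[-59,125,122],[-112,0,30],[59,125,122]]))
np.save("p.npy",p)
E
```

```text
[ 0.59066204 -0.14510363  0.30213185] 17.31087982007938
[[-0.7  0.6]
 [ 0.4  0.1]
 [-0.1 -0.3]
 [-1.7 -0.3]
 [ 0.2  0.3]
 [ 0.   0.2]
 [-0.5  0. ]
 [-0.  -1.6]
 [ 0.1 -1.7]
 [-0.5 -0. ]
 [ 0.3 -1.1]
 [ 0.4 -1.8]]
stone [-100.5   47.6   37. ]
stone [-96.9 -51.2  37. ]
stone [28.5 48.7 37. ]
stone [ 28.6 -47.6  37. ]
tin [  -1.9 -168.5   50. ]
bottle top [  93.6 -161.   120. ]
crayon corner [  2.3 202.5  18. ]
[[ 0.49713997 -0.0433214   0.122     ]
 [ 0.48373516 -0.17842992  0.03      ]
 [ 0.60979508 -0.00820978  0.122     ]]
```

```bash
cat > m.py <<'E'
from h import *
import sys
from plant import telemetry
from scipy.spatial.transform import Rotation as Ro
def rep(tgt=None,flip=180,tilt=0):
    o=telemetry.get_obs();p=np.load("p.npy");w=o["tool_pos"];R=Ro.from_euler("xyz",o["orientation"],degrees=True)
    c,s=np.cos(p[2]),np.sin(p[2]);A=np.array([[c,s,0],[-s,c,0],[0,0,1]])
    print("t",round(o["clock"],2),"jig",(A@(w-[p[0],p[1],0])*1e3).round(1),"rpy",o["orientation"].round(2),"Fjig",(A@o["force"]).round(1),"open",round(o["opening"],4))
    if tgt is not None:
        T=Ro.from_euler("xyz",[180,0,np.degrees(p[2])+flip],degrees=True)
        print("shift",R.inv().apply(J2W(p,tgt)[0]-w).round(4),"turn",(R.inv()*T).as_rotvec().round(4))
if __name__=="__main__": rep([float(a) for a in sys.argv[1:4]] if len(sys.argv)>3 else None)
E
python3 m.py -128 -4 200
```

```text
t 0.1 jig [-438.9 -355.3  225.7] rpy [ 1.7992e+02 -1.0000e-02 -1.5573e+02] Fjig [-0.1 -0.  -0.2] open 0.0877
shift [-0.3512  0.311   0.0262] turn [ 0.0014 -0.0002  0.1215]
```

Call:
{"name": "carry_out", "arguments": {"rows": [[-0.03,0.025,0,0,0,0.02],[-0.07,0.06,0,0,0,0.04],[-0.115,0.1,0,0,0,0.06],[-0.16,0.14,0,0,0,0.08],[-0.205,0.18,0,0,0,0.1],[-0.25,0.22,0,0,0,0.12],[-0.295,0.26,0.01,0,0,0.121],[-0.33,0.29,0.02,0,0,0.121]], "grip": -0.1}}

```text
clock: 1.1
tool_pos: [0.4596, -0.213, 0.2064]
orientation: [180.0, 0.0, -162.6]
force: [1.1, 0.4, -0.8]
opening: 0.0394
gripper_force: 0.0
```

```bash
python3 m.py -128 -4 100
```

```text
t 1.1 jig [-145.3  -25.8  206.4] rpy [ 1.8000e+02  3.0000e-02 -1.6259e+02] Fjig [ 1.2  0.  -0.8] open 0.0394
shift [-0.0173  0.0218  0.1064] turn [0.     0.0005 0.0017]
```

Call:
{"name": "carry_out", "arguments": {"rows": [[-0.008,0.01,0.02,0,0,0],[-0.016,0.021,0.045,0,0,0],[-0.017,0.022,0.075,0,0,0],[-0.017,0.022,0.1,0,0,0],[-0.017,0.022,0.105,0,0,0],[-0.017,0.022,0.105,0,0,0]]}}

```text
clock: 1.85
tool_pos: [0.4689, -0.1892, 0.1018]
orientation: [-180.0, -0.0, -162.6]
force: [-0.3, 0.2, 0.9]
opening: 0.0397
gripper_force: 0.0
```

```bash
python3 m.py -128 -4 20
python3 - <<'E'
from plant import viewer
import cv2
a=viewer.snapshot("side")[130:250,260:420,::-1]
cv2.imwrite("pics/d.png",cv2.resize(a,None,fx=5,fy=5,interpolation=cv2.INTER_CUBIC))
E
```

```text
t 1.85 jig [-129.4   -5.9  101.8] rpy [-1.8000e+02 -2.0000e-02 -1.6265e+02] Fjig [-0.2  0.3  0.9] open 0.0397
shift [-0.0014  0.0019  0.0818] turn [-0.0001 -0.0003  0.0008]
```

View pics/d.png

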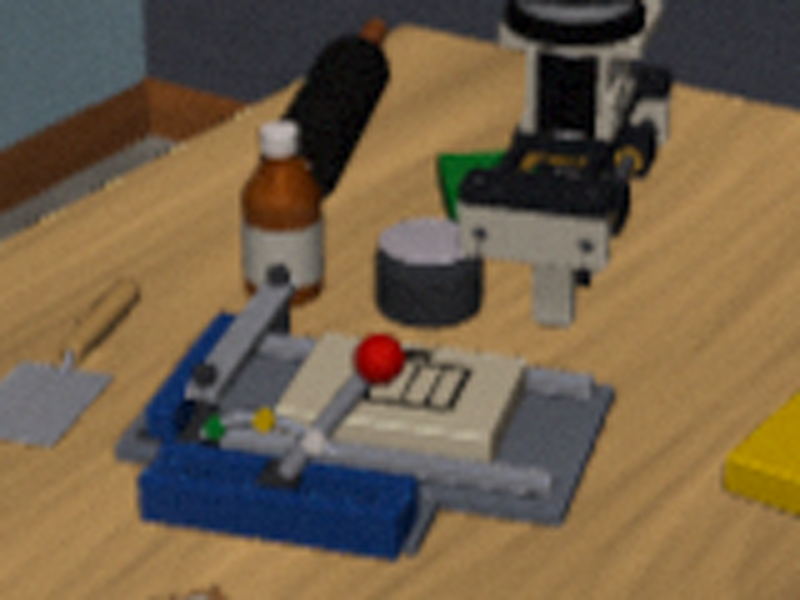

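The closed-in fingertip at (553,320) hangs over the plate, behind the stone's near edge at about (500,430). The lever is at rest, by the white mark at (315,440). I'll descend.

Call:
{"name": "carry_out", "arguments": {"rows": [[0,0.002,0.02,0,0,0],[0,0.002,0.045,0,0,0],[0,0.002,0.065,0,0,0],[0,0.002,0.075,0,0,0],[0,0.002,0.08,0,0,0],[0,0.002,0.08,0,0,0]]}}

```text
clock: 2.65
tool_pos: [0.4685, -0.1873, 0.022]
orientation: [-180.0, 0.0, -162.6]
force: [-0.4, 0.0, 0.4]
opening: 0.0394
gripper_force: 0.0
```

Call:
{"name": "carry_out", "arguments": {"rows": [[-0.004,0,0,0,0,0],[-0.008,0,0,0,0,0],[-0.012,0,0,0,0,0],[-0.016,0,0,0,0,0],[-0.02,0,0,0,0,0],[-0.024,0,0,0,0,0],[-0.028,0,0,0,0,0],[-0.032,0,0,0,0,0]]}}

```text
clock: 3.65
tool_pos: [0.4946, -0.1782, 0.0209]
orientation: [179.9, -0.4, -162.7]
force: [-9.7, -2.8, 7.4]
opening: 0.0391
gripper_force: 5.1
```

```bash
python3 m.py -60 -4 22
```

```text
t 3.65 jig [-101.5   -3.    20.9] rpy [ 179.88   -0.41 -162.71] Fjig [-10.1   0.2   7.4] open 0.0391
shift [-0.0415 -0.0009 -0.0013] turn [ 0.002  -0.0071 -0.0004]
```

Call:
{"name": "carry_out", "arguments": {"rows": [[-0.004,0,-0.001,0,0,0],[-0.008,0,-0.001,0,0,0],[-0.012,0,-0.001,0,0,0],[-0.016,0,-0.001,0,0,0],[-0.02,0,-0.001,0,0,0],[-0.024,0,-0.001,0,0,0],[-0.028,0,-0.001,0,0,0],[-0.03,0,-0.001,0,0,0]]}}

```text
clock: 4.65
tool_pos: [0.5276, -0.1687, 0.0226]
orientation: [-180.0, -0.0, -162.6]
force: [-5.5, -0.9, -1.0]
opening: 0.0394
gripper_force: 2.3
```

```bash
python3 m.py -55 -4 22
```

```text
t 4.65 jig [-67.3  -3.7  22.6] rpy [-180.     -0.   -162.65] Fjig [-5.5  0.8 -1. ] open 0.0394
shift [-0.0123 -0.0003  0.0006] turn [-0.     -0.0001  0.0008]
```

Call:
{"name": "carry_out", "arguments": {"rows": [[-0.002,0,0,0,0,0],[-0.004,0,0,0,0,0],[-0.006,0,0,0,0,0],[-0.008,0,0,0,0,0],[-0.009,0,0,0,0,0],[-0.01,0,0,0,0,0],[-0.011,0,0,0,0,0],[-0.012,0,0,0,0,0]]}}

```text
clock: 5.65
tool_pos: [0.5387, -0.1652, 0.0226]
orientation: [180.0, -0.0, -162.7]
force: [-4.2, -1.3, -1.2]
opening: 0.0393
gripper_force: 2.5
```

```bash
python3 m.py -52 -4 22
```

```text
t 5.65 jig [-55.6  -3.7  22.6] rpy [ 1.8000e+02 -1.0000e-02 -1.6265e+02] Fjig [-4.4 -0.1 -1.2] open 0.0393
shift [-0.0036 -0.0003  0.0006] turn [ 0.0001 -0.0002  0.0006]
```

Call:
{"name": "carry_out", "arguments": {"rows": [[-0.001,0,0,0,0,0],[-0.002,0,0,0,0,0],[-0.003,0,0,0,0,0],[-0.004,0,0,0,0,0],[-0.004,0,0,0,0,0]]}}

```text
clock: 6.28
tool_pos: [0.5399, -0.1648, 0.0226]
orientation: [180.0, -0.3, -162.7]
force: [-11.3, -4.8, 7.8]
opening: 0.0395
gripper_force: 6.5
```

```bash
python3 m.py -52 -4 22
```

```text
t 6.28 jig [-54.3  -3.7  22.6] rpy [ 179.95   -0.27 -162.67] Fjig [-12.2  -1.3   7.8] open 0.0395
shift [-0.0023 -0.0003  0.0005] turn [ 0.0008 -0.0048  0.0003]
```

Call:
{"name": "carry_out", "arguments": {"rows": [[-0.001,0,0,0,0,0],[-0.002,0,0,0,0,0],[-0.003,0,0,0,0,0],[-0.003,0,0,0,0,0]]}}

```text
clock: 6.78
tool_pos: [0.54, -0.1647, 0.0225]
orientation: [179.9, -0.5, -162.7]
force: [-21.0, -6.9, 15.2]
opening: 0.0394
gripper_force: 10.7
```

```bash
python3 m.py -85 -4 22
```

```text
t 6.78 jig [-54.2  -3.6  22.5] rpy [ 179.91   -0.55 -162.7 ] Fjig [-22.1  -0.3  15.2] open 0.0394
shift [ 0.0307 -0.0004  0.0008] turn [ 0.0016 -0.0095 -0.0002]
```

Call:
{"name": "carry_out", "arguments": {"rows": [[0.006,0,0,0,0,0],[0.015,0,0,0,0,0],[0.03,0,0,0,0,0],[0.045,0,0,0,0,0],[0.05,0,-0.02,0,0,0],[0.055,0,-0.06,0,0,0],[0.06,0,-0.11,0,0,0],[0.06,0,-0.14,0,0,0]]}}

```text
clock: 7.78
tool_pos: [0.4882, -0.1813, 0.1652]
orientation: [-179.9, 0.2, -162.6]
force: [0.6, -0.4, -0.9]
opening: 0.0395
gripper_force: 0.0
```

```bash
python3 m.py -110 125 160
python3 - <<'E'
from plant import viewer
import cv2
a=viewer.snapshot("top")[120:260,260:420,::-1]
cv2.imwrite("pics/e.png",cv2.resize(a,None,fx=4.25,fy=4.25,interpolation=cv2.INTER_CUBIC))
E
```

```text
t 7.78 jig [-108.6   -4.1  165.2] rpy [-179.93    0.18 -162.65] Fjig [ 0.5 -0.5 -0.9] open 0.0395
shift [0.0013 0.1291 0.0051] turn [-0.0012  0.0031  0.0007]
```

View pics/e.png

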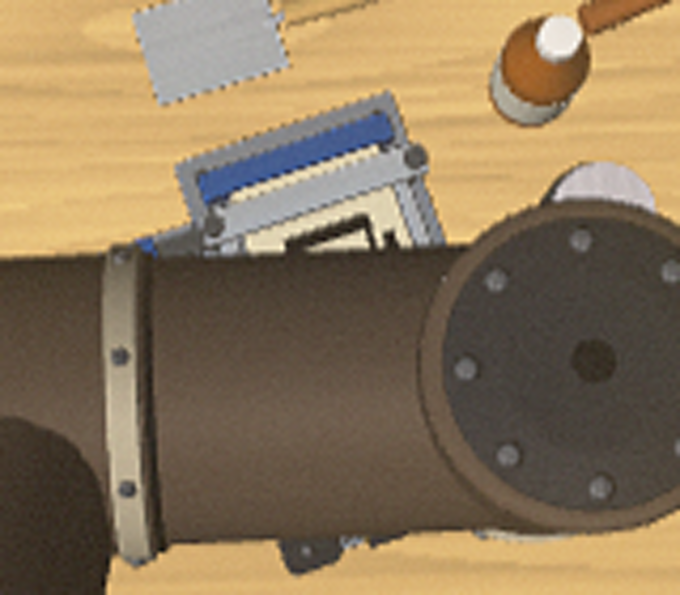

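The cream stone now shows beyond the bar, against the blue stop at about (290,165), flush along the visible edge. The tin and bottle haven't moved. Next is the lever: shut the fingers and move behind the knob.

Call:
{"name": "carry_out", "arguments": {"rows": [[0.002,0.02,0.001,0,0,0],[0.002,0.05,0.002,0,0,0],[0.002,0.085,0.003,0,0,0],[0.002,0.115,0.004,0,0,0],[0.002,0.127,0.005,0,0,0],[0.002,0.129,0.02,0,0,0],[0.002,0.129,0.04,0,0,0],[0.002,0.129,0.05,0,0,0]], "grip": -1}}

```text
clock: 8.82
tool_pos: [0.4473, -0.0589, 0.1116]
orientation: [180.0, -0.1, -162.7]
force: [0.1, -0.4, -0.6]
opening: 0.0004
gripper_force: 0.0
```

```bash
python3 m.py -88 125 115
python3 - <<'E'
from plant import viewer
import cv2
a=viewer.snapshot("side")[130:250,260:420,::-1]
cv2.imwrite("pics/f.png",cv2.resize(a,None,fx=5,fy=5,interpolation=cv2.INTER_CUBIC))
E
```

```text
t 8.82 jig [-111.2  125.   111.6] rpy [ 1.8000e+02 -6.0000e-02 -1.6266e+02] Fjig [-0.  -0.4 -0.6] open 0.0004
shift [-0.0232 -0.     -0.0034] turn [ 0.     -0.001   0.0005]
```

View pics/f.png

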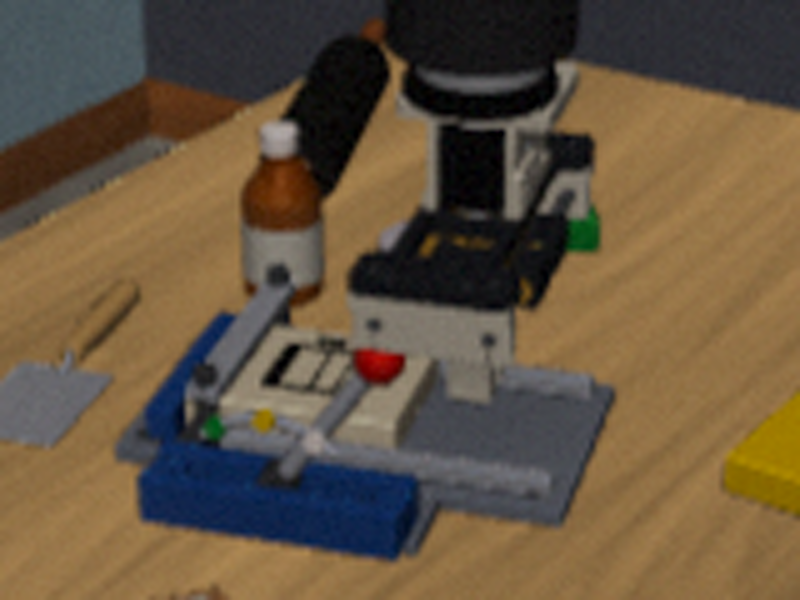

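Run:
```python
from h import *
p=np.load("p.npy");t=np.array([-111.2,125,111.6])
for n,o in dict(tip=(0,21,0),tipF=(9.5,21,0),bodyF=(39,96.5,66),bodyR=(-39,96.5,66),fbF=(30,21,28),fbR=(-30,21,28)).items():
    print(n,((proj("side",J2W(p,t+o))[0]-[260,130])*5+2).round())
```

```text
tip [463. 408.]
tipF [445. 406.]
bodyF [345. 353.]
bodyR [504. 375.]
fbF [407. 353.]
fbR [522. 368.]
```

The pale block at (355–515, 300–365) matches the gripper body, whose underside is at jig z ≈ 177, so it clears the knob at (380,365). The fingertips at (470,400) are behind the knob. The stone is under the bar and the lever is still at rest, so I'll push.

Call:
{"name": "carry_out", "arguments": {"rows": [[-0.01,0,-0.002,0,0,0],[-0.02,0,-0.004,0,0,0],[-0.027,0,-0.004,0,0,0],[-0.033,0,-0.004,0,0,0],[-0.039,0,-0.004,0,0,0],[-0.045,0,-0.004,0,0,0],[-0.052,0,-0.004,0,0,0],[-0.06,0,-0.004,0,0,0]]}}

```text
clock: 9.88
tool_pos: [0.5057, -0.0404, 0.1167]
orientation: [180.0, 0.0, -162.7]
force: [-0.4, 1.2, 0.5]
opening: 0.0002
gripper_force: 0.0
```

```bash
python3 m.py 30 125 115
```

```text
t 9.88 jig [-50.  125.2 116.7] rpy [ 1.8000e+02  3.0000e-02 -1.6266e+02] Fjig [0.  1.3 0.5] open 0.0002
shift [-0.08   -0.0003  0.0017] turn [0.     0.0005 0.0005]
```

Call:
{"name": "carry_out", "arguments": {"rows": [[-0.007,0,0.001,0,0,0],[-0.014,0,0.001,0,0,0],[-0.021,0,0.001,0,0,0],[-0.028,0,0.001,0,0,0],[-0.035,0,0.001,0,0,0],[-0.042,0,0.001,0,0,0],[-0.049,0,0.001,0,0,0],[-0.056,0,0.001,0,0,0]]}}

```text
clock: 10.88
tool_pos: [0.5583, -0.0239, 0.1151]
orientation: [180.0, -0.1, -162.7]
force: [-3.6, -0.8, -1.9]
opening: 0.0005
gripper_force: 1.3
```

```bash
python3 m.py 35 125 115
```

```text
t 10.88 jig [  5.2 125.4 115.1] rpy [ 1.7998e+02 -7.0000e-02 -1.6267e+02] Fjig [-3.7  0.3 -1.9] open 0.0005
shift [-0.0298 -0.0004  0.    ] turn [ 0.0003 -0.0013  0.0003]
```

Call:
{"name": "carry_out", "arguments": {"rows": [[-0.005,0,0,0,0,0],[-0.01,0,0,0,0,0],[-0.015,0,0,0,0,0],[-0.02,0,0,0,0,0],[-0.024,0,0,0,0,0],[-0.027,0,0,0,0,0],[-0.029,0,0,0,0,0],[-0.031,0,0,0,0,0]]}}

```text
clock: 11.88
tool_pos: [0.588, -0.0147, 0.1155]
orientation: [180.0, -0.0, -162.7]
force: [-2.5, -0.3, 0.2]
opening: 0.0005
gripper_force: 1.4
```

```bash
python3 m.py 38 125 115
```

```text
t 11.88 jig [ 36.2 125.3 115.5] rpy [ 1.8000e+02 -3.0000e-02 -1.6266e+02] Fjig [-2.4  0.5  0.2] open 0.0005
shift [-0.0018 -0.0003  0.0005] turn [ 0.0001 -0.0005  0.0006]
```

Contact is at about the second stop. I'll push another 3 mm to feel the stop, then back away and up.

Call:
{"name": "carry_out", "arguments": {"rows": [[-0.001,0,0,0,0,0],[-0.002,0,0,0,0,0],[-0.003,0,0,0,0,0],[-0.003,0,0,0,0,0]]}}

```text
clock: 12.38
tool_pos: [0.5885, -0.0145, 0.1152]
orientation: [180.0, -0.3, -162.7]
force: [-8.4, -2.0, 5.6]
opening: 0.0004
gripper_force: 4.3
```

Call:
{"name": "carry_out", "arguments": {"rows": [[0.01,0,0,0,0,0],[0.03,0,0,0,0,0],[0.055,0,-0.01,0,0,0],[0.09,0,-0.04,0,0,0],[0.12,0,-0.08,0,0,0],[0.15,0,-0.12,0,0,0],[0.17,0,-0.14,0,0,0],[0.17,0,-0.14,0,0,0]]}}

```text
clock: 13.38
tool_pos: [0.429, -0.0644, 0.2578]
orientation: [-180.0, 0.4, -162.6]
force: [-0.2, 0.6, -0.8]
opening: 0.0005
gripper_force: 0.0
```

```bash
python3 m.py
python3 - <<'E'
from plant import viewer
import cv2
a=viewer.snapshot("side")[130:250,260:420,::-1]
cv2.imwrite("pics/g.png",cv2.resize(a,None,fx=5,fy=5,interpolation=cv2.INTER_CUBIC))
E
```

```text
t 13.38 jig [-130.4  125.1  257.8] rpy [-179.99    0.36 -162.65] Fjig [-0.   0.6 -0.8] open 0.0005
```

View pics/g.png

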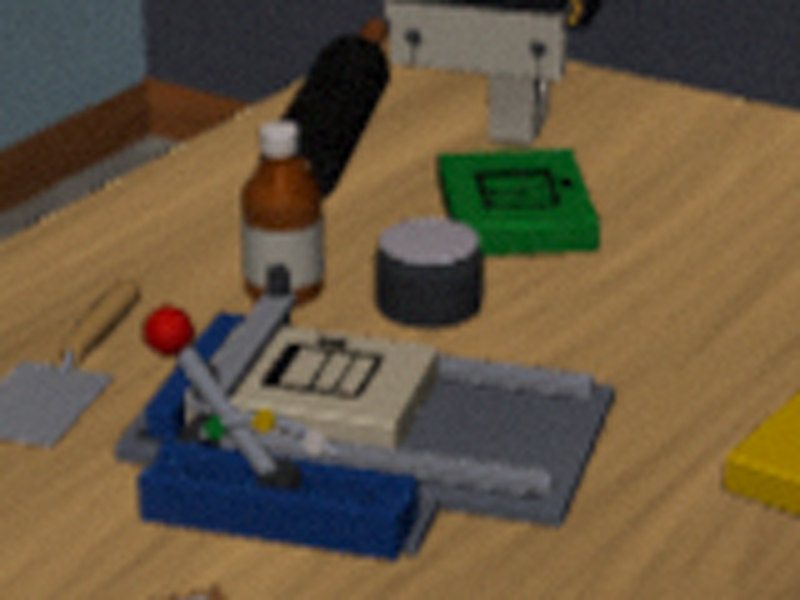

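The knob at (168,330) leans well away, the rod lies by the green mark at (213,428), the bar is down on the stone, and the gripper is clear. I'll check the knob position numerically and hand in if it fits.

Run:
```python
from h import *
from plant import workorder
p=np.load("p.npy")
e=(proj("side",J2W(p,[59,125,122]))[0]-[260,130])*5+2
print(e)
if np.hypot(*(e-[168,330]))<16: print(workorder.close_job())
```

```text
[167.97350544 329.50731447]
the job is handed in; nothing more can be done
None
```

The stone is home against the blue stop, the lever is holding at its second stop, and the job was handed in at about 13.4 s with the arm clear of everything; I saw no verdict from the judging.

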